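Roll the long vial onto the line of the checking plate

TASK

Two closed vials lie on the grey checking plate, one on each side of its marked line. With a fingertip, roll the longer vial across the plate until it lies along the line, centred over it, and leave it resting there with the line showing past both its ends. Only push it so that it rolls, never grip or lift it, and leave the shorter vial and the things round the plate where they are.

Things in the scene. Friction and masses are not known exactly. Their poses are not given: they have to be found in the camera images.
- plate: fixed flat grey plate, 180 mm (its x) by 350 mm (its y), top 6 mm above the worktop; a low rail, 6 mm wide, its top 12 mm above the worktop, along each short end (y = -175, +175 mm). The marked line (dark, 4 mm wide, 172 mm long, a cross bar at each end) runs along the plate's x axis at y = 0, within 18 degrees of straight away from the robot. Origin: centre of the underside
- line_mid (a point): middle of the marked line, on the plate's top face; x along the line, y across it (the way the vials roll). On the plate the vials have a little rolling resistance: let go at 50 mm/s they coast about 5 mm
- long_vial: vial to roll: amber, paper label, white cap, 104 mm long, 30 mm diameter all along, about 60 g, lying within 6 degrees of parallel to the line, 70 to 95 mm to its left or right. Origin: its centre, on the axis, 15 mm above the plate; x along the vial to the cap, y and z turn as it rolls. Friction 0.3 on the finger, 0.7 on the plate: pushed from behind it rolls, slipping on the finger
- short_vial: like the long vial but 60 mm long (also 30 mm diameter, same axes and origin at its centre), lying on the other side of the line, 70 to 95 mm from it; to be left alone
- label_roll: bystander: roll of blank labels, 74 mm diameter, 34 mm high, lying flat beside the plate's -y end; origin at its underside
- timer: bystander: small white timer, 62 x 66 x 20 mm, beside the plate's +y end; origin at its underside
- pen: bystander: felt pen, 17 x 135 x 16 mm, lying behind the plate (beyond it from the robot), along the plate's y; origin at its underside
Mind the look-alikes: they are no part of the job. What is shaped like the long_vial but red or yellow is not meant.

How it is judged:
By the outcome, as a careful person would: the job done as asked, in the order asked, and still so for the second after the job is handed in, with the robot touching nothing.
It also fails if it takes over 45 s, if anything falls off the work surface, if the arm or the gripper's body presses on something with over 40 N, if the wrist force passes 120 N, or if a joint passes its speed limit or range.

ROBOT

A 7-joint arm with a two-finger parallel gripper is mounted at the origin on a cart in front of the work surface, level with it; the furniture and walls round the work are solid. World frame = base frame: x ahead of the robot, y to its left, z up, the work surface at z = 0. Lengths are in mm, angles in rad, forces in N, time in s.
With the tool pointing down it reaches from about 400 to 875 mm from the base axis. Payload 19.3 kg.
Tool frame: the origin (TCP) lies at the very end of the fingers, on their centre line; the grasp point (between the pads) lies 19 mm behind it (grip_point_offset is the z of the grasp point in the tool frame, in mm); z points along the fingers, y is the line along which they close (so a half turn about z gives the same grasp; the last joint's range is limited). The gripper opens to 85 mm and grips with 20 to 120 N. Pads are 22 mm wide; open, the fingers measure 114 mm over their backs; the gripper's body (76 mm by 85 mm) begins 54 mm behind the grasp point. The pads swing forward as they close: fully open they stand 13 mm farther back than shut.
Start: joints at [-0.07, 0.521, -0.036, 1.599, 0.021, 1.021, -0.113], TCP at [624.992, -0.025, 231.291] pointing down, gripper open.
Joint ranges: [-2.91, 2.91], [-0.3, 2.13], [-1.5, 1.42], [0.17, 2.43], [-1.26, 4.41], [0.16, 1.93], [-2.52, 2.52]. Speed limits (rad/s): [1.89, 1.89, 2.39, 2.39, 3.01, 3.01, 3.01].

INTERFACE

Orientations are given as a 3x3 rotation matrix whose columns are the frame's x, y, z axes.
In Python, from workcell import movep, movel, goto_joints, open_gripper, clamp, wait, inverse_kinematics, read_state, camera, PlanningError, finish_job, grip_point_offset gives the robot as it stands. Calls block until the motion is done:
- movep(position, orientation): joint-space move of the TCP to a pose.
- movel(position, frame=None, max_speed=150, guard=None): straight line of the TCP; frame=None keeps the orientation; max_speed is the mean speed in mm/s. With guard (N) it stops when the force on the tool has changed by that much, and returns True; else False.
- goto_joints(angles): joint-space move.
- open_gripper() and clamp(): open the fingers fully, or close them until they stop; the grip force is fixed at half the most.
- wait(seconds).
- inverse_kinematics(position, orientation): joint angles nearest the present ones, or None.
- read_state(): the state.
- camera(name): name is "scene" or "side" or "wrist"; returns a dict with "image" (384x512x3 uint8, blue, green, red), "range_z" (384x512 float32, mm along the optical axis (not along the pixel's ray), 0 where there is no reading), "fx", "fy", "cx", "cy" (pixels), "cam_to_world" (4x4, takes a point from camera to world coordinates). Camera axes: x right, y up, looking along -z (the intrinsics and any distortion apply to the point x, -y, -z); pixel columns grow to the right and rows downward; lengths in mm; the calibration is good to about 2 mm. A picture is of the moment at which its call begins.
A pose or a line that the arm cannot do raises PlanningError and nothing moves.
- finish_job(): hands the job in; it is judged then, once.
The state is a dict: "time": time; "qpos": joint angles; "qvel": joint speeds; "joint_efforts": joint torques, N m; "eef_pos": TCP position; "tool_rot": TCP orientation; "ft_force": force on the tool from outside, world axes, zero at the start; "torque": the same for the moment, N m; "finger_gap": finger opening in mm; "gripper_force": force on a finger pad.
Only numpy, scipy, OpenCV 4.12 (cv2) and the standard library are available. Lean on these libraries where they do the work, as an engineer would, in place of code of your own. Each camera call takes 0.05 s, during which the arm holds its last target. There are 200 camera calls.

## Working session

There is one attempt and no reset: what is moved stays moved. The work goes in short steps, each a Python script; the robot and the scene stay as the last script left them, time stands still between calls to the robot, and variables do not carry over. Pictures are saved under pics/ and viewed, at most 10 in all, crops included, and the job is handed in when it is done.

```bash
mkdir -p pics; ls; python3 - <<'E'
from workcell import *
import cv2,numpy as np
a=camera("scene");b=camera("wrist")
np.savez('c0.npz',**a);np.savez('w0.npz',**b)
cv2.imwrite('pics/s0.png',a["image"]);cv2.imwrite('pics/w0.png',b["image"])
for c in(a,b):print(c["fx"],c["fy"],c["cx"],c["cy"],[k for k in c]);print(c["cam_to_world"].round(3))
s=read_state();print(s["time"],s["tool_rot"],grip_point_offset)
E
```

```text
pics
462.80533097122054 462.80533097122054 256.1949725344997 187.15081728768206 ['image', 'range_z', 'fx', 'fy', 'cx', 'cy', 'cam_to_world']
[[-5.22000e-01  4.90000e-01 -6.98000e-01 -5.13319e+02]
 [-8.53000e-01 -3.03000e-01  4.25000e-01  5.90792e+02]
 [-3.00000e-03  8.17000e-01  5.76000e-01  8.52711e+02]
 [ 0.00000e+00  0.00000e+00  0.00000e+00  1.00000e+00]]
333.48131058477566 333.48131058477566 262.137450398812 189.6425914920845 ['image', 'range_z', 'fx', 'fy', 'cx', 'cy', 'cam_to_world']
[[ 1.00000e+00 -0.00000e+00  1.00000e-03  6.24865e+02]
 [ 0.00000e+00  9.57000e-01  2.90000e-01  7.32020e+01]
 [-1.00000e-03 -2.90000e-01  9.57000e-01  3.73736e+02]
 [ 0.00000e+00  0.00000e+00  0.00000e+00  1.00000e+00]]
0.1 [[ 2.63237625e-05  9.99999532e-01 -9.67101632e-04]
 [ 9.99999999e-01 -2.63692596e-05 -4.70320603e-05]
 [-4.70575401e-05 -9.67100393e-04 -9.99999531e-01]] -18.700000000000003
```

View pics/s0.png

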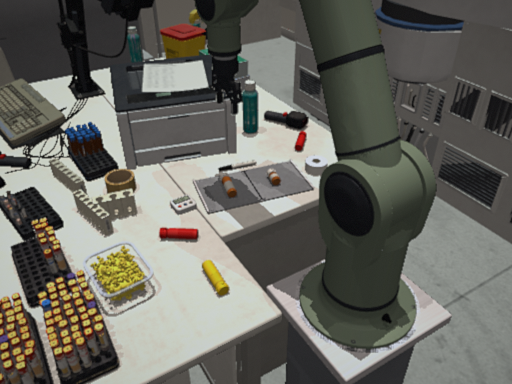

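View pics/w0.png

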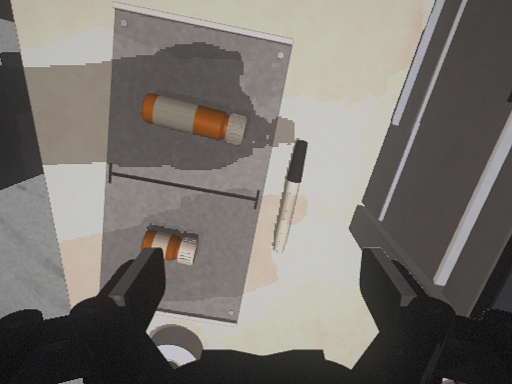

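Candidates: the long amber vial at scene (229,186) / wrist (195,118), the short one at scene (273,178) / wrist (170,246), red tubes at scene (180,233) and (300,142), and a yellow tube at (215,275). I choose the amber one with label and cap, to the left of the line. The line ends are at wrist (110,174) and (258,199).

```bash
cat > h.py <<'E'
import cv2,numpy as np
from workcell import *
def ray(c,u,v,z):
    T=c["cam_to_world"];d=T[:3,:3]@np.array([(u-c["cx"])/c["fx"],-(v-c["cy"])/c["fy"],-1]);o=T[:3,3]
    return o+d*(z-o[2])/d[2]
def cloud(c):
    r=c["range_z"];v,u=np.mgrid[:r.shape[0],:r.shape[1]]
    P=np.stack([(u-c["cx"])/c["fx"]*r,-(v-c["cy"])/c["fy"]*r,-r],-1)
    return P@c["cam_to_world"][:3,:3].T+c["cam_to_world"][:3,3]
def vial(c,L,seed,zmin=24):
    """component of points above zmin holding/near seed pixel -> centre, axis (xy), length, width, top"""
    P=cloud(c);m=((P[...,2]>zmin)&(P[...,2]<45)&(c["range_z"]>0)).astype(np.uint8)
    n,l=cv2.connectedComponents(m);k=l[seed[1],seed[0]]
    Q=P[(l==k)] if k else P[:0].reshape(-1,3)
    (cx,cy),(w,h),a=cv2.minAreaRect(Q[:,:2].astype(np.float32));a=np.radians(a)
    ax=np.array([np.cos(a),np.sin(a)])
    if w<h: ax=np.array([-ax[1],ax[0]])
    if ax[0]<0: ax=-ax
    return np.array([cx,cy]),ax,max(w,h),min(w,h),np.percentile(Q[:,2],98)
def line(c,e0,e1):
    """fit the dark line between hand-read ends, refined by mask; ends on z=6"""
    g=cv2.cvtColor(c["image"],cv2.COLOR_BGR2GRAY);e0,e1=np.array(e0,float),np.array(e1,float)
    n=np.array([-(e1-e0)[1],(e1-e0)[0]])/np.linalg.norm(e1-e0);pts=[]
    for t in np.linspace(.06,.94,60):
        p=e0+t*(e1-e0);s=np.arange(-6,6.1,.5)
        q=(p+s[:,None]*n).astype(np.float32)
        val=cv2.remap(g,q[:,:1],q[:,1:],1)[:,0].astype(float)
        w=np.clip(np.median(val)-15-val,0,None)
        if w.sum()>0: pts.append(ray(c,*(p+n*(w*s).sum()/w.sum()),6))
    f=cv2.fitLine(np.float32(pts)[:,:2],cv2.DIST_HUBER,0,.01,.01).ravel()
    d=f[:2]*np.sign(f[0]);r0,r1=ray(c,*e0,6)[:2],ray(c,*e1,6)[:2];m=(r0+r1)/2
    return f[2:]+d*((m-f[2:])@d),d,np.linalg.norm(r1-r0)
E
python3 - <<'E'
from h import *
c=dict(np.load('w0.npz'))
m,d,L=line(c,(110,174),(258,199));print('line',m,np.degrees(np.arctan2(d[1],d[0])),L)
n=np.array([-d[1],d[0]])
for s in((195,118),(170,246)):
    p,a,L,w,t=vial(c,0,s);print('vial',p,np.degrees(np.arctan2(a[1],a[0])),L,w,t,'rel',(p-m)@d,(p-m)@n)
P=cloud(c)
for u,v in((140,150),(230,170),(297,160),(282,235),(400,100),(380,215),(440,200)):print(u,v,P[v,u].round(0))
cv2.imwrite('pics/crop.png',cv2.resize(c["image"][80:270,90:310],None,fx=3,fy=3,interpolation=cv2.INTER_CUBIC))
E
```

```text
line [535.58533477 -34.28992192] -10.788203 170.77538968375066
vial [555.39025879  43.2616272 ] -13.903877258300787 104.09552001953125 29.840152740478516 37.32956404275609 rel 4.938860547313986 79.88795426302931
vial [ 518.11022949 -101.5680542 ] -14.921615600585938 59.801780700683594 28.44784164428711 36.93336878258743 rel -4.573188162366598 -69.36001861613295
140 150 [489.   8.   6.]
230 170 [588. -15.   6.]
297 160 [663.  -2.  15.]
282 235 [648. -91.  15.]
400 100 [765.  62.  21.]
380 215 [738. -44.  73.]
440 200 [747.  -0. 155.]
```

View pics/crop.png

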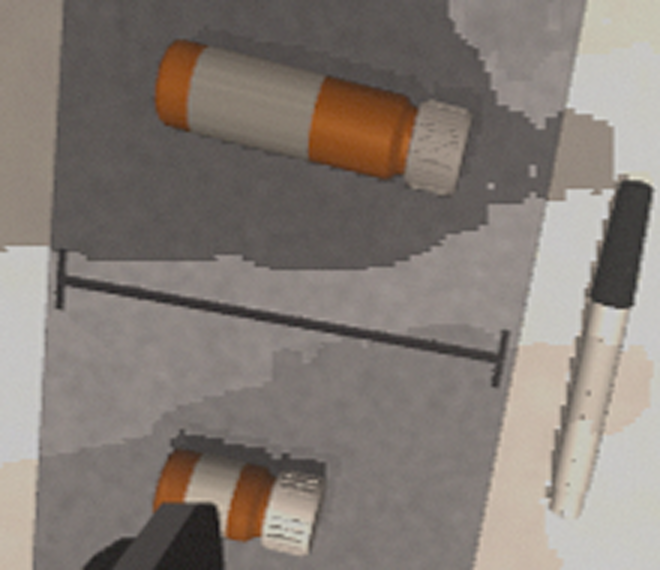

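The crop confirms the choice: amber vial with label and white cap, the full line visible, 80 mm to the vial's left of it. First push goes slowly and slightly off-centre, to see how its yaw responds.

```bash
cat >> h.py <<'E'
M=np.array([535.59,-34.29]);TH=np.radians(-10.79);D=np.array([np.cos(TH),np.sin(TH)]);N=np.array([-D[1],D[0]])
def rot(phi=0):
    y=np.r_[np.cos(TH+phi),np.sin(TH+phi),0];z=np.array([0,0,-1.]);return np.column_stack([np.cross(y,z),y,z])
def pt(s,n,z): return np.r_[M+s*D+n*N,z]
def look(name,seed_sn=None):
    c=camera("wrist");np.savez(name+'.npz',**c);cv2.imwrite(f'pics/{name}.png',c["image"]);return c
def find(c):
    P=cloud(c);rel=P[...,:2]-M;s,n=rel@D,rel@N
    m=((P[...,2]>24)&(P[...,2]<45)&(abs(s)<80)&(n>-45)&(n<110)&(c["range_z"]>0)).astype(np.uint8)
    k,l,st,_=cv2.connectedComponentsWithStats(m);i=1+st[1:,4].argmax();v,u=np.argwhere(l==i)[len(np.argwhere(l==i))//2]
    p,a,L,w,t=vial(c,0,(u,v));print('vial s,n',((p-M)@D).round(1),((p-M)@N).round(1),'yaw',np.degrees(np.arctan2(a@N,a@D)).round(2),'L,w,top',np.round([L,w,t],1))
E
python3 - <<'E'
from h import *
assert (rot()[:,0][:2]@N)>.99
clamp();movep(pt(-20,122,60),rot());movel(pt(-20,122,12),max_speed=100)
print(movel(pt(-20,66,12),max_speed=25,guard=15))
s=read_state();print(s['ft_force'],s['finger_gap'])
movel(pt(-20,76,12),max_speed=60);movel(pt(-20,76,230),max_speed=250)
c=look('a1');find(c);print(read_state()['time'])
E
```

```text
False
[-0.28000866 -0.29612305  0.29362015] 0.005658742358840554
vial s,n 3.3 39.0 yaw -2.71 L,w,top [104.   30.1  37.2]
6.1417
```

View pics/a1.png

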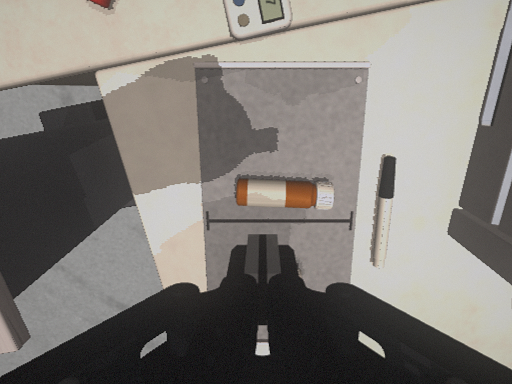

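The vial has rolled to about 39 mm from the line, at (285,193) against line ends (208,220) and (352,220), still about 3° off. I re-check the line from here and roll on.

```bash
python3 - <<'E'
from h import *
c=dict(np.load('a1.npz'));m,d,L=line(c,(208,220),(352,220));print(((m-M)@D),(m-M)@N,np.degrees(np.arctan2(d[1],d[0])),L)
off=(m-M)@N
movel(pt(-40,76,12),max_speed=250)
movel(pt(-40,42,12),max_speed=25,guard=15)
movel(pt(-40,28+off,12),max_speed=10,guard=15)
movel(pt(-40,40,12),max_speed=60);movel(pt(-40,60,230),max_speed=250)
c=look('a2');find(c);print(read_state()['time'])
E
```

```text
0.24368487149067075 -0.05097305279440869 -10.740278 169.7930575730375
vial s,n 3.1 1.3 yaw -0.88 L,w,top [103.7  29.7  37. ]
11.6583
```

View pics/a2.png

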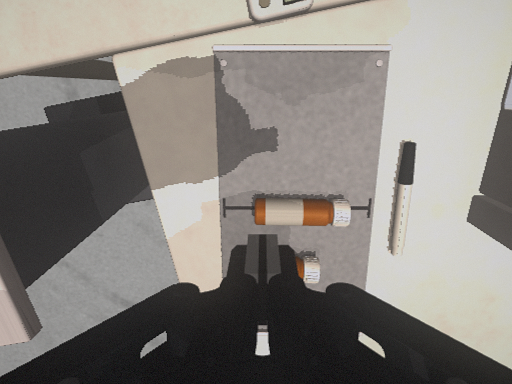

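The vial lies on the line, centre at about (302,212), with the line showing past both ends (224 and 369); yaw is −0.9° and it is 1.3 mm short. One small nudge on the same end.

```bash
python3 - <<'E'
from h import *
movel(pt(-40,42,12),max_speed=250)
movel(pt(-40,32,12),max_speed=25)
movel(pt(-40,26.6,12),max_speed=8,guard=15)
movel(pt(-40,40,12),max_speed=60);movel(pt(-40,75,230),max_speed=250)
c=look('a3');find(c);print(read_state()['time'])
E
```

```text
vial s,n 3.0 0.2 yaw -0.9 L,w,top [103.7  29.   37.1]
15.5167
```

View pics/a3.png

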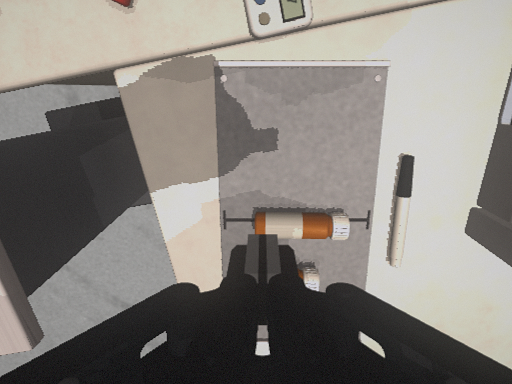

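The vial, centred at about (302,225), lies along the line, which shows past both ends at (224,220) and (369,219). It is 0.2 mm off centre, the yaw is under 1°, and the arm is clear.

```bash
python3 -c "
from workcell import *
wait(0.5);print(finish_job())"
```

```text
the job is handed in; nothing more can be done
None
```

The long vial rests along the marked line, measured 0.2 mm off centre across it and about 0.9° off parallel, with the line showing past both ends; I only rolled it, steered clear of everything else, and handed the job in at about 16 s.

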